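# Open the compressed-air filter on the fabrication bench

### The arm

A 6-joint arm with a two-finger parallel gripper is mounted at the origin on the work surface. World frame = base frame: x ahead of the robot, y to its left, z up, the work surface at z = 0. Lengths are in m, angles in rad, forces in N, time in s.
With the tool pointing down it reaches from about 0.25 to 0.725 m from the base axis. Payload 4 kg.
Tool frame: the origin (TCP) lies midway between the tips of the shut fingers; the grasp point (between the pads) lies 19 mm behind it; z points along the fingers, y is the line along which they close (so a half turn about z gives the same grasp; the last joint's range is limited). The gripper opens to 85 mm and grips with 20 to 120 N. Pads are 22 mm wide; open, the fingers measure 114 mm over their backs; the gripper's body (76 mm by 85 mm) begins 54 mm behind the grasp point. The pads swing forward as they close: fully open they stand 13 mm farther back than shut.
Start: joints at [-1.239, 0.241, 0.005, 1.335, 0, 1.571], TCP at [0.163, -0.473, 0.231] pointing down, gripper open.
Joint ranges: [-2.72, 2.72], [-1.05, 1.87], [-1.09, 1.28], [-1.99, 2.15], [-1.42, 1.44], [-3.14, 3.14]. Speed limits (rad/s): [2.79, 2.79, 3.14, 3.14, 3.14, 3.14].

### API

Orientations are given as a unit quaternion [x, y, z, w].
In Python, from workcell import bot, camera, job_done gives the robot as it stands.
- The arm moves only by the tool carry_out, never from a script. Its argument "plan" is a list of rows, each an object of numbers: "dx", "dy", "dz": the shift along the tool's x, y, z in mm; "twist": the turn about the tool's z in degrees; "fingers": the closure, from -1 (fully open) to 1 (shut). In form: [{"dx": .., "dy": .., "dz": .., "twist": .., "fingers": ..}, ...]. A call has exactly 5 rows; each row is the pose to reach, as a shift and turn from the pose commanded when the call began, along the tool's axes at that moment; what a row does not reach only later rows make up. A row lasts 1/12 s, in which the tool goes at most 41.7 mm and 7.16 degrees, less where a joint would pass 70% of its speed; a pose out of reach is approached as far as the arm can. A call with a gripper value outside its range is refused whole. The fingers move at their own pace and stop on an object; the grip force is fixed at half the most. Time passes only in rows, so rows that repeat a pose let the fingers close, or fill a call up. It gives the time, the measured TCP pose, the force, the opening and the grip force at its end, in the units of the state.
- bot.get_obs(): the state, without advancing time (a new reading comes with each control period).
- camera(name): name is "scene" or "top" or "wrist"; returns a dict with "image" (400x640x3 uint8, red, green, blue), "intrinsics" (3x3 intrinsics, pixels), "eye" and "attitude" of the camera in the world. Camera axes: x right, y down, z forward; pixel columns grow to the right and rows downward; lengths in m; the calibration is good to about 2 mm. A picture is of the moment at which its call begins. There is no depth.
- job_done(): hands the job in; it is judged then, once.
The state is a dict: "clock": time; "joint_pos": joint angles; "joint_vel": joint speeds; "tau": joint torques, N m; "eef_pos": TCP position; "tool_rot": TCP orientation; "ft_force": force on the tool from outside, world axes, zero at the start; "ft_torque": the same for the moment, N m; "grip_width": finger opening in m; "grasp_force": force on a finger pad.
Only numpy, scipy, OpenCV 4.12 (cv2) and the standard library are available. Lean on these libraries where they do the work, as an engineer would, in place of code of your own. Each camera call takes 0.05 s, during which the arm holds its last target. There are 200 camera calls.

### The job

The larger of the two air-filter housings on the bench is due for a new element. Twist its bayonet cover about a quarter turn anticlockwise (seen from above) until its lugs come out from under the hooks, lift it straight off, and set it down, handle up, near the middle of the black rubber mat. Leave the smaller housing's cover locked as it is.

Things in the scene. Friction and masses are not known exactly. Their poses are not given: they have to be found in the camera images.
- filter_cover: Larger cover, loose aluminium, 0.2-0.4 kg. Origin: centre of underside, z up, starts 63 mm above bench. From origin: black plug dia 69 mm z 0-12, disc dia 80 z 12-22, upright grip bar z 21-55, 60 long along x, 14 thick along y (pinch across y). Two lugs at +x and -x reach 50 mm from axis, z 12-18. Half-turn symmetric. Starts locked, x axis 0-7 deg anticlockwise of the housing's x. Turns easily.
- filter_housing: Larger grey barrel, dia 84 mm, rim 75 high, fixed. Origin: centre of underside on bench, z up. Two hooks (radius 58, tops 88 above bench) overhang the cover's lugs. Angle of cover x from housing x, anticlockwise from above: stop at -2 deg, lugs free of the hooks from 58, stop at 94; lift at about 80. 30 mm of lift clears everything. Element inside stays.
- mat: Black rubber mat fixed flat on the bench, 180 x 180 x 4 mm. Origin: centre of its underside on the bench, z up; its top is 4 mm above.
- small_cover_end (a point): A point at the end of the top edge of the grip bar on the smaller housing's cover (same design; disc dia 54 mm, bar 40 long, bar top 103 above the bench), 20 mm from that cover's axis. Not to be disturbed.
Things that resemble listed ones, but are neither listed nor needed, are in the scene too. Leave any pink or purple look-alike of the filter_cover alone.

How it is judged:
By the outcome, as a careful person would: the job done as asked, in the order asked, and still so for the second after the job is handed in, with the robot touching nothing.
It also fails if it takes over 48 s, if anything falls off the work surface, if the arm or the gripper's body presses on something with over 40 N, if the wrist force passes 120 N, or if a joint passes its speed limit or range.

## Working session

There is one attempt and no reset: what is moved stays moved. The work goes in short steps, Python scripts to look and compute and a tool call to move; the robot and the scene stay as the last step left them, time stands still between calls to the robot, and variables do not carry over. Pictures are saved under pics/ and viewed, at most 10 in all, crops included, and the job is handed in when it is done.

Besides the shell and the picture viewer there is one more tool, called as name([rows], argument=value, ...), one row to a line, values as JSON. carry_out: Moves the arm, as the interface text tells. Its arguments: {"type":"object","properties":{"plan":{"type":"array","items":{"type":"object","properties":{"dx":{"type":"number"},"dy":{"type":"number"},"dz":{"type":"number"},"twist":{"type":"number"},"fingers":{"type":"number"}}}}},"required":["plan"]}

```bash
mkdir -p pics; cat > h.py <<'E'
import numpy as np, cv2
from scipy.spatial.transform import Rotation as R
from workcell import bot, camera, job_done
def save(n,f):
    c=camera(n); cv2.imwrite('pics/'+f,c['image'][:,:,::-1]); return c
def rot(c):
    a=np.array(c['attitude'],float)
    return a if a.shape==(3,3) else R.from_quat(a).as_matrix()
def ray(c,u,v,z):
    d=rot(c)@np.linalg.inv(np.array(c['intrinsics']))@[u,v,1.]; e=np.array(c['eye'])
    return e+d*(z-e[2])/d[2]
def proj(c,p):
    q=np.array(c['intrinsics'])@(rot(c).T@(np.array(p)-c['eye'])); return q[:2]/q[2]
E
python3 - <<'E'
from h import *
import pickle
o=bot.get_obs(); print(o['clock'],o['eef_pos'],o['tool_rot'])
D={}
for n in ('top','scene'):
    c=save(n,n+'0.png'); D[n]=c; print(n,c['eye'],c['attitude'],c['intrinsics'])
pickle.dump(D,open('d.pkl','wb'))
E
```

```text
0.0 [ 0.1626829  -0.47212885  0.23041768] [ 9.86270061e-01  1.65137161e-01 -1.47520494e-04 -1.03085398e-03]
top [ 0.36601261 -0.01189232  0.91105351] [-0.70354838  0.70407318 -0.05824001  0.07686831] [[440.66615306   0.         315.61992712]
 [  0.         440.66615306 202.0403807 ]
 [  0.           0.           1.        ]]
scene [1.25915428 0.51203614 0.64273508] [ 0.40325955  0.77487277 -0.42776908 -0.23230914] [[471.3047465    0.         319.77239211]
 [  0.         471.3047465  204.42986846]
 [  0.           0.           1.        ]]
```

View pics/top0.png

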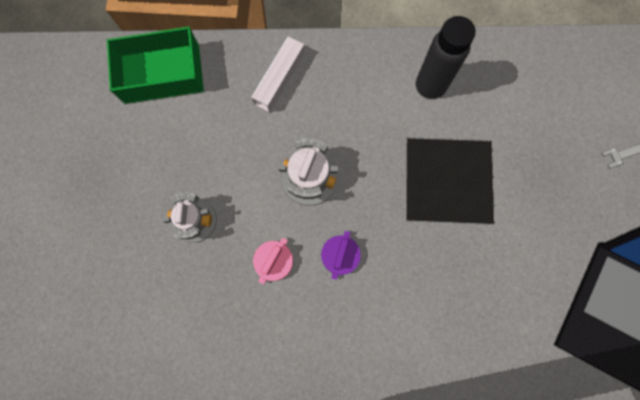

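View pics/scene0.png

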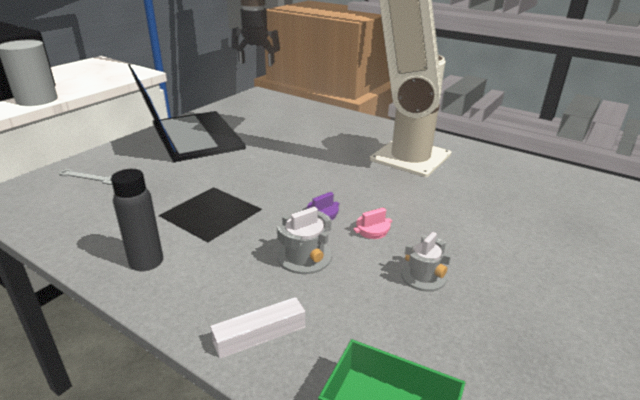

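The top view shows four candidates: the larger grey housing with a pale cover at (308,170), the smaller housing at (185,215), the pink look-alike at (273,261) and the purple look-alike at (341,256). The mat is at (450,180). I choose (308,170), since it's the larger barrel, and check it in a crop.

```bash
python3 - <<'E'
from h import *
import pickle
D=pickle.load(open('d.pkl','rb'))
t=D['top']['image'];s=D['scene']['image']
a=cv2.resize(t[130:210,268:348],(560,560),interpolation=cv2.INTER_CUBIC)
cv2.imwrite('pics/crop1.png',a[:,:,::-1])
c=D['top']
g=cv2.cvtColor(t,cv2.COLOR_RGB2GRAY)
m=(g[365-365:,:]<45).astype(np.uint8)
n,l,st,ce=cv2.connectedComponentsWithStats(m)
k=l[180,450]; cn=cv2.findContours((l==k).astype(np.uint8),0,1)[0][0]
r=cv2.minAreaRect(cn); print('mat',r,[ray(c,*p,0.004)[:2].round(4) for p in cv2.boxPoints(r)],ray(c,*r[0],.004))
for p in [(308,170),(185,215)]: print(ray(c,*p,0.085))
E
```

```text
mat ((450.0, 181.0), (82.0, 84.0), 90.0) [array([ 0.6766, -0.1856]), array([ 0.6753, -0.3638]), array([ 0.4988, -0.3508]), array([ 0.4991, -0.1789])] [ 0.58585924 -0.26989417  0.004     ]
[0.58940626 0.02500638 0.085     ]
[0.5016569  0.26021845 0.085     ]
```

View pics/crop1.png

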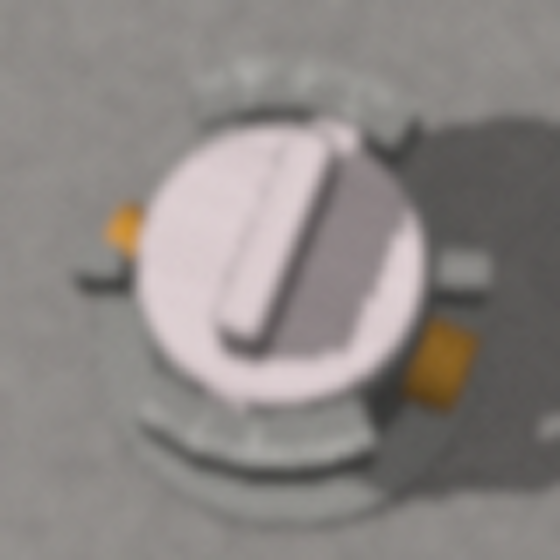

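The crop confirms a pale cover on the grey barrel. The bar top runs from about crop (313,143) to (242,328), the disc centre is at (282,263), and the hooks are above and below, over the lugs. Next I compute its pose.

```bash
cat >> h.py <<'E'
def delta(x,y,z,yaw):
    """move in tool axes (mm, deg) to put TCP at xyz with tool y at world yaw (deg)"""
    o=bot.get_obs(); T=R.from_quat(o['tool_rot']).as_matrix()
    d=T.T@(np.array([x,y,z])-o['eef_pos'])*1000
    cur=np.degrees(np.arctan2(T[1,1],T[0,1])); tw=-(yaw-cur)
    return d.round(1),round(tw,1),np.degrees(o['joint_pos']).round(1)
E
python3 - <<'E'
from h import *
import pickle
c=pickle.load(open('d.pkl','rb'))['top']
f=lambda u,v,z: ray(c,268+(u+.5)/7-.5,130+(v+.5)/7-.5,z)
a,b=f(313,143,.118),f(242,328,.118)
print('bar',(a+b)/2,np.degrees(np.arctan2(*(a-b)[1::-1])),np.linalg.norm(a-b)); print('disc',f(282,263,.085))
p=f(282,263,.085); print(delta(p[0],p[1],.23,70))
E
```

```text
bar [0.59371903 0.02501421 0.118     ] -20.10421835372835 0.05432564983135438
disc [0.5951368  0.02531291 0.085     ]
(array([ 570.9, -329.5,    1.1]), np.float64(-141.0), array([-71. ,  13.8,   0.2,  76.5,   0. ,  90. ]))
```

carry_out([
  {"dx":34,"dy":-20,"dz":0,"twist":-7,"fingers":-1},
  {"dx":68,"dy":-40,"dz":0,"twist":-14,"fingers":-1},
  {"dx":102,"dy":-60,"dz":0,"twist":-21,"fingers":-1},
  {"dx":136,"dy":-80,"dz":0,"twist":-28,"fingers":-1},
  {"dx":170,"dy":-100,"dz":0,"twist":-35,"fingers":-1},
])

```text
clock: 0.52
eef_pos: [0.2915, -0.3212, 0.2309]
tool_rot: [0.89, 0.456, -0.0, -0.0]
ft_force: [-0.1, -0.4, 0.3]
grip_width: 0.0858
grasp_force: 0.0
```

```bash
python3 -c "
from h import *
print(delta(.594,.025,.23,70),bot.get_obs()['clock'])"
```

```text
(array([457.6,  43.6,   1. ]), np.float64(-105.7), array([-47.8,   6.3,  -8.9,  74.8,   0. ,  77.9])) 0.5167
```

carry_out([
  {"dx":40,"dy":4,"dz":0,"twist":-7,"fingers":-1},
  {"dx":80,"dy":8,"dz":0,"twist":-14,"fingers":-1},
  {"dx":120,"dy":12,"dz":0,"twist":-21,"fingers":-1},
  {"dx":160,"dy":16,"dz":0,"twist":-28,"fingers":-1},
  {"dx":200,"dy":19,"dz":0,"twist":-35,"fingers":-1},
])

```text
clock: 0.93
eef_pos: [0.4247, -0.1703, 0.2311]
tool_rot: [0.711, 0.703, -0.0, -0.0]
ft_force: [0.2, 0.5, -0.4]
grip_width: 0.0853
grasp_force: 0.0
```

carry_out([
  {"dx":30,"dy":26,"dz":0,"twist":-7,"fingers":-1},
  {"dx":60,"dy":52,"dz":0,"twist":-14,"fingers":-1},
  {"dx":90,"dy":78,"dz":0,"twist":-21,"fingers":-1},
  {"dx":120,"dy":104,"dz":0,"twist":-28,"fingers":-1},
  {"dx":150,"dy":130,"dz":0,"twist":-35,"fingers":-1},
])

```text
clock: 1.35
eef_pos: [0.5572, -0.0226, 0.2308]
tool_rot: [0.467, 0.884, -0.0, -0.0]
ft_force: [0.2, -0.7, -0.1]
grip_width: 0.0855
grasp_force: 0.0
```

```bash
python3 -c "
from h import *
print(delta(.594,.025,.23,70),bot.get_obs()['clock'])"
```

```text
(array([18.5, 57.3,  0.8]), np.float64(-35.6), array([-2.3, 20.4,  9.4, 79. , -0. , 53.3])) 1.35
```

carry_out([
  {"dx":4,"dy":12,"dz":0,"twist":-7,"fingers":-1},
  {"dx":8,"dy":24,"dz":0,"twist":-14,"fingers":-1},
  {"dx":12,"dy":37,"dz":0,"twist":-21,"fingers":-1},
  {"dx":15,"dy":50,"dz":0,"twist":-28,"fingers":-1},
  {"dx":15,"dy":50,"dz":0,"twist":-32,"fingers":-1},
])

```text
clock: 1.77
eef_pos: [0.5906, 0.018, 0.2301]
tool_rot: [0.204, 0.979, 0.0, -0.0]
ft_force: [-0.3, -0.2, -0.7]
grip_width: 0.0857
grasp_force: 0.0
```

```bash
python3 - <<'E'
from h import *
import pickle
w=save('wrist','w1.png')
print(delta(.594,.025,.23,70),bot.get_obs()['clock'],w['eye'])
print(proj(w,[.594,.025,.118]))
pickle.dump(w,open('w.pkl','wb'))
E
```

```text
(array([-0.7,  8.9,  0.2]), np.float64(-3.6), array([ 1.7, 24.3, 15.1, 80.8,  0. , 25.2])) 1.8167 [0.51267415 0.05185541 0.37378952]
[334.1750353  198.67845854]
```

View pics/w1.png

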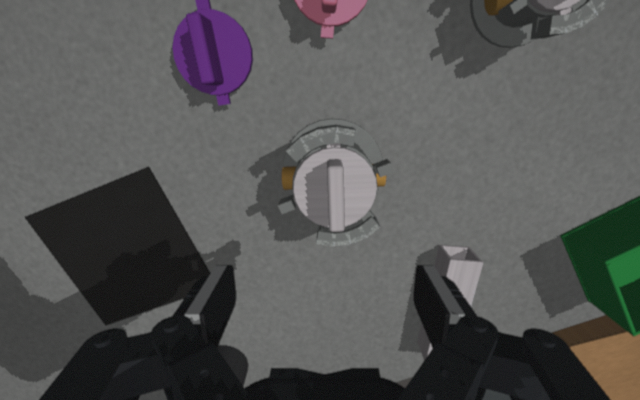

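The wrist view shows the bar from about (335,161) to (336,231), centred near (336,196). My estimate projects to (334,199), so they agree. I'll refine it with a brightness mask.

```bash
python3 - <<'E'
from h import *
import pickle
w=pickle.load(open('w.pkl','rb'))
g=cv2.cvtColor(w['image'],cv2.COLOR_RGB2GRAY)
for v in (165,175,185,200,215,225): print(v,g[v,318:356:1])
print(g[150:240:2,336])
a,b=ray(w,336,161,.118),ray(w,336.5,230,.118)
print((a+b)/2,np.degrees(np.arctan2(*(a-b)[1::-1])),np.linalg.norm(a-b))
E
```

```text
165 [134 119 111 105 105 105 105 105  96  74  70  80  87  91  92  94  94  96
  97  98  98 100 100 103 121 152 160 160 160 159 159 159 159 159 159 159
 159 160]
175 [105 106 105 105 106 103 105 106 101  96 113 135 151 158 161 160 158 158
 158 158 161 161 158 151 140 132 153 159 158 158 157 158 157 157 158 157
 157 157]
185 [103 103 103 104 103 104 103 104  99  96 108 126 146 157 161 160 159 157
 156 158 159 161 159 154 145 140 154 158 158 160 158 158 159 158 159 159
 158 158]
200 [103 106 103 104 104 103 105 105 103  98  98 116 137 154 159 161 160 159
 156 158 158 160 159 154 148 137 136 153 159 158 159 159 158 158 158 159
 159 158]
215 [101 103 102 102 102 102 103 103 102  99  96 104 124 145 160 162 163 160
 159 159 157 159 159 157 152 140 132 147 153 153 152 153 153 152 152 152
 152 153]
225 [ 69  70  69  80  90  93 100 104 106 113 116 106 118 139 157 162 162 161
 159 157 159 159 159 158 152 140 132 145 143 131 113 104  88  77  73  69
  70  69]
[159 156 160 159 140  84  83  85 121 148 158 157 157 157 157 158 157 157
 157 156 157 158 158 157 158 156 158 157 159 158 158 159 160 158 159 158
 158 160 159 159 143  76 108 113 109]
[0.59315038 0.02729328 0.118     ] 157.54835807349252 0.0619083076503123
```

```bash
python3 - <<'E'
from h import *
import pickle
w=pickle.load(open('w.pkl','rb'))
a,b=ray(w,335.8,166.5,.118),ray(w,337,231,.118)
m=(a+b)/2;print(m,np.degrees(np.arctan2(*(a-b)[1::-1])),np.linalg.norm(a-b))
print([np.linalg.norm(ray(w,329.3,175,.118)-ray(w,343,175,.118))])
print(delta(.594,.0258,.15,68.5))
E
```

```text
[0.59577288 0.02633878 0.118     ] 158.17281162363466 0.05828805434463213
[np.float64(0.011427415382183526)]
(array([-0.5,  9.6, 80.2]), np.float64(-2.1), array([ 1.7, 24.3, 15.1, 80.8,  0. , 25.2]))
```

carry_out([
  {"dx":-1,"dy":5,"dz":25,"twist":-2,"fingers":-1},
  {"dx":-1,"dy":10,"dz":50,"twist":-2.5,"fingers":-1},
  {"dx":-1,"dy":10,"dz":75,"twist":-2.5,"fingers":-1},
  {"dx":-1,"dy":10,"dz":85,"twist":-2.5,"fingers":-1},
  {"dx":-1,"dy":10,"dz":85,"twist":-2.5,"fingers":-1},
])

```text
clock: 2.23
eef_pos: [0.5919, 0.0244, 0.1428]
tool_rot: [0.187, 0.982, -0.001, -0.004]
ft_force: [-0.3, 1.1, 0.6]
grip_width: 0.0851
grasp_force: 0.0
```

```bash
python3 - <<'E'
from h import *
w=save('wrist','w2.png')
print(delta(.595,.026,.094,69))
E
```

```text
(array([-1.2,  2.2, 51. ]), np.float64(-0.6), array([ 2.4, 27.2,  6.8, 69.7, -0. , 23.9]))
```

View pics/w2.png

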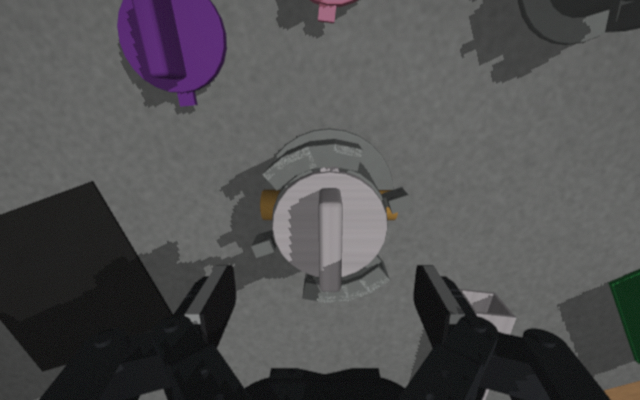

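The wrist view shows the bar at column 331, between fingers centred near 325, with nothing in the way. I'll descend and close.

carry_out([
  {"dx":-1,"dy":2,"dz":20,"twist":-0.5,"fingers":-1},
  {"dx":-1,"dy":2,"dz":35,"twist":-0.5,"fingers":-1},
  {"dx":-1,"dy":2,"dz":45,"twist":-0.5,"fingers":-1},
  {"dx":-1,"dy":2,"dz":49,"twist":-0.5,"fingers":-1},
  {"dx":-1,"dy":2,"dz":49,"twist":-0.5,"fingers":-1},
])

```text
clock: 2.7
eef_pos: [0.5961, 0.026, 0.0974]
tool_rot: [0.182, 0.983, -0.0, -0.0]
ft_force: [0.2, -0.4, -0.9]
grip_width: 0.0853
grasp_force: 0.0
```

carry_out([
  {"dx":0,"dy":0,"dz":0,"twist":0,"fingers":-0.3},
  {"dx":0,"dy":0,"dz":0,"twist":0,"fingers":0},
  {"dx":0,"dy":0,"dz":0,"twist":0,"fingers":0.2},
  {"dx":0,"dy":0,"dz":0,"twist":0,"fingers":0.4},
  {"dx":0,"dy":0,"dz":0,"twist":0,"fingers":0.5},
])

```text
clock: 3.12
eef_pos: [0.5965, 0.0262, 0.0979]
tool_rot: [0.182, 0.983, 0.0, 0.0]
ft_force: [-0.3, 0.4, -0.0]
grip_width: 0.0254
grasp_force: 0.0
```

```bash
python3 - <<'E'
from h import *
o=bot.get_obs();print(delta(.595,.026,.094,69),o['grip_width'],o['ft_force'])
E
```

```text
(array([ 1.3, -0.8,  3.9]), np.float64(0.0), array([ 2.5, 29.5,  3. , 63.5, -0. , 23.5])) 0.025424348624477736 [-0.31348749  0.37394508 -0.00355439]
```

carry_out([
  {"dx":1,"dy":-0.5,"dz":3,"twist":0,"fingers":0.5},
  {"dx":1,"dy":-0.5,"dz":3,"twist":0,"fingers":0.7},
  {"dx":1,"dy":-0.5,"dz":3,"twist":0,"fingers":1},
  {"dx":1,"dy":-0.5,"dz":3,"twist":0,"fingers":1},
  {"dx":1,"dy":-0.5,"dz":3,"twist":0,"fingers":1},
])

```text
clock: 3.53
eef_pos: [0.5948, 0.0261, 0.0941]
tool_rot: [0.182, 0.983, -0.0, -0.0]
ft_force: [-0.3, -1.0, 0.2]
grip_width: 0.0128
grasp_force: 59.4
```

carry_out([
  {"dx":1,"dy":0,"dz":0,"twist":0,"fingers":1},
  {"dx":0,"dy":0,"dz":0,"twist":0,"fingers":1},
  {"dx":0,"dy":0,"dz":0,"twist":0,"fingers":1},
  {"dx":0,"dy":0,"dz":0,"twist":0,"fingers":1},
  {"dx":0,"dy":0,"dz":0,"twist":0,"fingers":1},
])

```text
clock: 3.95
eef_pos: [0.5948, 0.0262, 0.0941]
tool_rot: [0.182, 0.983, -0.0, -0.0]
ft_force: [-1.4, 0.5, -0.6]
grip_width: 0.0129
grasp_force: 59.3
```

carry_out([
  {"dx":0,"dy":0,"dz":0,"twist":-3,"fingers":1},
  {"dx":0,"dy":0,"dz":0,"twist":-6,"fingers":1},
  {"dx":0,"dy":0,"dz":0,"twist":-9,"fingers":1},
  {"dx":0,"dy":0,"dz":0,"twist":-12,"fingers":1},
  {"dx":0,"dy":0,"dz":0,"twist":-15,"fingers":1},
])

```text
clock: 4.37
eef_pos: [0.5953, 0.026, 0.0941]
tool_rot: [0.051, 0.999, -0.0, 0.0]
ft_force: [0.2, 0.2, -2.2]
grip_width: 0.0129
grasp_force: 59.1
```

```bash
python3 - <<'E'
from h import *
o=bot.get_obs();print(delta(.595,.026,.094,69),o['grip_width'],o['ft_force'],o['ft_torque'])
E
```

```text
(array([ 0.3, -0.1,  0.1]), np.float64(15.2), array([ 2.5, 29.6,  2.5, 63. , -0. ,  8.4])) 0.012888837087343539 [ 0.18498771  0.21908422 -2.2486701 ] [ 0.04626814  0.02544359 -0.02605195]
```

carry_out([
  {"dx":0,"dy":0,"dz":0,"twist":-4,"fingers":1},
  {"dx":0,"dy":0,"dz":0,"twist":-8,"fingers":1},
  {"dx":0,"dy":0,"dz":0,"twist":-12,"fingers":1},
  {"dx":0,"dy":0,"dz":0,"twist":-16,"fingers":1},
  {"dx":0,"dy":0,"dz":0,"twist":-20,"fingers":1},
])

```text
clock: 4.78
eef_pos: [0.5953, 0.026, 0.0941]
tool_rot: [-0.124, 0.992, -0.0, 0.0]
ft_force: [-0.3, -0.4, -1.7]
grip_width: 0.0128
grasp_force: 59.1
```

carry_out([
  {"dx":0,"dy":0,"dz":0,"twist":-4,"fingers":1},
  {"dx":0,"dy":0,"dz":0,"twist":-8,"fingers":1},
  {"dx":0,"dy":0,"dz":0,"twist":-12,"fingers":1},
  {"dx":0,"dy":0,"dz":0,"twist":-16,"fingers":1},
  {"dx":0,"dy":0,"dz":0,"twist":-20,"fingers":1},
])

```text
clock: 5.2
eef_pos: [0.5953, 0.0261, 0.0941]
tool_rot: [-0.294, 0.956, -0.0, 0.0]
ft_force: [0.5, 0.3, -1.3]
grip_width: 0.0131
grasp_force: 59.1
```

carry_out([
  {"dx":0,"dy":0,"dz":0,"twist":-4,"fingers":1},
  {"dx":0,"dy":0,"dz":0,"twist":-8,"fingers":1},
  {"dx":0,"dy":0,"dz":0,"twist":-12,"fingers":1},
  {"dx":0,"dy":0,"dz":0,"twist":-16,"fingers":1},
  {"dx":0,"dy":0,"dz":0,"twist":-20,"fingers":1},
])

```text
clock: 5.62
eef_pos: [0.5953, 0.026, 0.0942]
tool_rot: [-0.456, 0.89, -0.0, 0.0]
ft_force: [-0.3, 0.1, -0.8]
grip_width: 0.0127
grasp_force: 59.1
```

```bash
python3 - <<'E'
from h import *
w=save('top','t2.png')
o=bot.get_obs();print(delta(.595,.026,.094,69),o['grip_width'],o['ft_force'],o['ft_torque'])
E
```

```text
(array([0.2, 0.2, 0.1]), np.float64(75.3), array([  2.5,  29.6,   2.5,  63. ,  -0. , -51.8])) 0.012707658914854581 [ 0.45748021 -0.10457186 -2.55627712] [-0.00730658  0.05249336  0.03981911]
```

carry_out([
  {"dx":0,"dy":0,"dz":-1,"twist":-2,"fingers":1},
  {"dx":0,"dy":0,"dz":-3,"twist":-2,"fingers":1},
  {"dx":0,"dy":0,"dz":-6,"twist":-2,"fingers":1},
  {"dx":0,"dy":0,"dz":-9,"twist":-2,"fingers":1},
  {"dx":0,"dy":0,"dz":-12,"twist":-2,"fingers":1},
])

```text
clock: 6.08
eef_pos: [0.5951, 0.0261, 0.1066]
tool_rot: [-0.469, 0.883, -0.0, 0.0]
ft_force: [0.2, 0.2, -2.8]
grip_width: 0.0129
grasp_force: 59.0
```

carry_out([
  {"dx":0,"dy":0,"dz":-8,"twist":0,"fingers":1},
  {"dx":0,"dy":0,"dz":-20,"twist":0,"fingers":1},
  {"dx":0,"dy":0,"dz":-35,"twist":0,"fingers":1},
  {"dx":0,"dy":0,"dz":-50,"twist":0,"fingers":1},
  {"dx":0,"dy":0,"dz":-60,"twist":0,"fingers":1},
])

```text
clock: 6.5
eef_pos: [0.5959, 0.0261, 0.1687]
tool_rot: [-0.469, 0.883, -0.001, 0.001]
ft_force: [-0.1, -0.3, -3.0]
grip_width: 0.0127
grasp_force: 58.9
```

```bash
python3 - <<'E'
from h import *
w=save('scene','s2.png')
o=bot.get_obs();print(delta(.587,-.269,.167,123),o['grip_width'],o['ft_force'])
E
```

```text
(array([ 250.2, -156.8,    3.4]), np.float64(23.0), array([  2.5,  26.3,   9.2,  72.6,  -0. , -53.5])) 0.012564840003247306 [ 0.84568628 -0.56666123 -1.51953387]
```

View pics/s2.png

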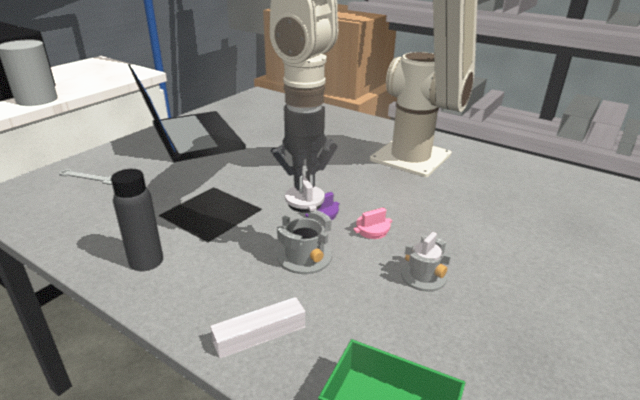

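The scene view shows the cover held at (305,195), above the open housing at (305,245). Now I carry it to the mat.

carry_out([
  {"dx":8,"dy":-5,"dz":0,"twist":0,"fingers":1},
  {"dx":24,"dy":-15,"dz":0,"twist":0,"fingers":1},
  {"dx":45,"dy":-28,"dz":0,"twist":0,"fingers":1},
  {"dx":66,"dy":-41,"dz":0,"twist":0,"fingers":1},
  {"dx":87,"dy":-54,"dz":0,"twist":0,"fingers":1},
])

```text
clock: 6.97
eef_pos: [0.5902, -0.0776, 0.165]
tool_rot: [-0.47, 0.883, 0.0, -0.001]
ft_force: [0.2, 0.7, -3.1]
grip_width: 0.0129
grasp_force: 59.0
```

carry_out([
  {"dx":21,"dy":-13,"dz":0,"twist":0,"fingers":1},
  {"dx":42,"dy":-26,"dz":0,"twist":0,"fingers":1},
  {"dx":63,"dy":-40,"dz":0,"twist":0,"fingers":1},
  {"dx":84,"dy":-53,"dz":0,"twist":0,"fingers":1},
  {"dx":105,"dy":-66,"dz":0,"twist":0,"fingers":1},
])

```text
clock: 7.38
eef_pos: [0.586, -0.2019, 0.1649]
tool_rot: [-0.469, 0.883, 0.001, -0.001]
ft_force: [0.1, -0.5, -2.7]
grip_width: 0.013
grasp_force: 59.0
```

carry_out([
  {"dx":19,"dy":-12,"dz":0,"twist":0,"fingers":1},
  {"dx":36,"dy":-23,"dz":0,"twist":0,"fingers":1},
  {"dx":50,"dy":-31,"dz":0,"twist":0,"fingers":1},
  {"dx":57,"dy":-36,"dz":0,"twist":0,"fingers":1},
  {"dx":58,"dy":-37,"dz":0,"twist":0,"fingers":1},
])

```text
clock: 7.8
eef_pos: [0.5847, -0.2708, 0.1654]
tool_rot: [-0.468, 0.883, 0.0, -0.0]
ft_force: [0.5, 0.3, -3.8]
grip_width: 0.0128
grasp_force: 58.9
```

```bash
python3 - <<'E'
from h import *
w=save('wrist','w3.png')
o=bot.get_obs();print(delta(.587,-.27,.037,146),o['grip_width'],o['ft_force'],o['eef_pos'])
E
```

```text
(array([ -0.9,  -1.9, 128.6]), np.float64(-0.1), array([-24.8,  32.2,  18.1,  76. ,   0. , -80.7])) 0.012903975756589775 [ 0.37600678  0.31632129 -2.69651057] [ 0.5850675  -0.26975302  0.16557222]
```

View pics/w3.png

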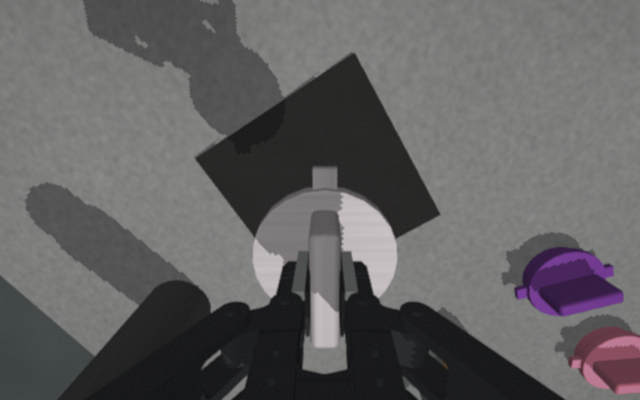

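The wrist view shows the cover level in the grip at (325,250) over the mat. The bottle at lower left is clear. I'll lower it.

carry_out([
  {"dx":0,"dy":-1,"dz":15,"twist":0,"fingers":1},
  {"dx":0,"dy":-1,"dz":35,"twist":0,"fingers":1},
  {"dx":0,"dy":-1,"dz":55,"twist":0,"fingers":1},
  {"dx":0,"dy":-1,"dz":75,"twist":0,"fingers":1},
  {"dx":0,"dy":-1,"dz":92,"twist":0,"fingers":1},
])

```text
clock: 8.27
eef_pos: [0.5861, -0.2675, 0.0729]
tool_rot: [-0.47, 0.882, 0.001, -0.0]
ft_force: [0.2, -0.1, -3.8]
grip_width: 0.0125
grasp_force: 58.9
```

carry_out([
  {"dx":0,"dy":0,"dz":10,"twist":0,"fingers":1},
  {"dx":0,"dy":0,"dz":18,"twist":0,"fingers":1},
  {"dx":0,"dy":0,"dz":24,"twist":0,"fingers":1},
  {"dx":0,"dy":0,"dz":29,"twist":0,"fingers":1},
  {"dx":0,"dy":0,"dz":32,"twist":0,"fingers":1},
])

```text
clock: 8.68
eef_pos: [0.5868, -0.2694, 0.0425]
tool_rot: [-0.47, 0.883, -0.0, 0.0]
ft_force: [-0.2, 0.4, -3.1]
grip_width: 0.0126
grasp_force: 58.8
```

carry_out([
  {"dx":0,"dy":0,"dz":1,"twist":0,"fingers":1},
  {"dx":0,"dy":0,"dz":2,"twist":0,"fingers":1},
  {"dx":0,"dy":0,"dz":3,"twist":0,"fingers":1},
  {"dx":0,"dy":0,"dz":3,"twist":0,"fingers":1},
  {"dx":0,"dy":0,"dz":3,"twist":0,"fingers":1},
])

```text
clock: 9.1
eef_pos: [0.5865, -0.2697, 0.0397]
tool_rot: [-0.469, 0.883, -0.0, 0.0]
ft_force: [-0.0, -0.1, -2.3]
grip_width: 0.013
grasp_force: 58.8
```

carry_out([
  {"dx":0,"dy":0,"dz":1,"twist":0,"fingers":1},
  {"dx":0,"dy":0,"dz":2,"twist":0,"fingers":1},
  {"dx":0,"dy":0,"dz":3,"twist":0,"fingers":1},
  {"dx":0,"dy":0,"dz":4,"twist":0,"fingers":1},
  {"dx":0,"dy":0,"dz":4,"twist":0,"fingers":1},
])

```text
clock: 9.52
eef_pos: [0.5863, -0.2695, 0.0352]
tool_rot: [-0.47, 0.883, 0.0, 0.0]
ft_force: [-0.7, -0.7, -2.7]
grip_width: 0.0126
grasp_force: 59.0
```

carry_out([
  {"dx":0,"dy":0,"dz":0.5,"twist":0,"fingers":1},
  {"dx":0,"dy":0,"dz":1,"twist":0,"fingers":1},
  {"dx":0,"dy":0,"dz":1,"twist":0,"fingers":1},
  {"dx":0,"dy":0,"dz":1,"twist":0,"fingers":1},
  {"dx":0,"dy":0,"dz":1,"twist":0,"fingers":1},
])

```text
clock: 9.93
eef_pos: [0.5864, -0.2695, 0.0351]
tool_rot: [-0.47, 0.883, -0.0, 0.0]
ft_force: [-2.6, 1.1, 6.5]
grip_width: 0.0125
grasp_force: 60.0
```

Force is now upward at 6.5 N, so the cover is on the mat. I'll release it and retreat.

carry_out([
  {"dx":0,"dy":0,"dz":0,"twist":0,"fingers":0.6},
  {"dx":0,"dy":0,"dz":0,"twist":0,"fingers":0.3},
  {"dx":0,"dy":0,"dz":0,"twist":0,"fingers":0},
  {"dx":0,"dy":0,"dz":0,"twist":0,"fingers":-0.2},
  {"dx":0,"dy":0,"dz":0,"twist":0,"fingers":-0.2},
])

```text
clock: 10.35
eef_pos: [0.5864, -0.2696, 0.034]
tool_rot: [-0.47, 0.883, 0.0, -0.0]
ft_force: [-0.2, 0.4, -0.2]
grip_width: 0.0511
grasp_force: 0.0
```

carry_out([
  {"dx":0,"dy":0,"dz":-8,"twist":0,"fingers":-0.2},
  {"dx":0,"dy":0,"dz":-25,"twist":0,"fingers":-0.2},
  {"dx":0,"dy":0,"dz":-50,"twist":0,"fingers":-0.2},
  {"dx":0,"dy":0,"dz":-80,"twist":0,"fingers":-0.2},
  {"dx":0,"dy":0,"dz":-110,"twist":0,"fingers":-0.2},
])

```text
clock: 10.77
eef_pos: [0.5859, -0.2693, 0.1454]
tool_rot: [-0.47, 0.883, 0.0, -0.0]
ft_force: [-0.1, -0.1, 0.3]
grip_width: 0.0513
grasp_force: 0.0
```

carry_out([
  {"dx":0,"dy":0,"dz":-25,"twist":0,"fingers":-0.2},
  {"dx":0,"dy":0,"dz":-40,"twist":0,"fingers":-0.2},
  {"dx":0,"dy":0,"dz":-40,"twist":0,"fingers":-0.2},
  {"dx":0,"dy":0,"dz":-40,"twist":0,"fingers":-0.2},
  {"dx":0,"dy":0,"dz":-40,"twist":0,"fingers":-0.2},
])

```text
clock: 11.18
eef_pos: [0.5857, -0.2692, 0.1832]
tool_rot: [-0.47, 0.883, 0.001, -0.001]
ft_force: [-0.1, -0.6, -0.5]
grip_width: 0.0511
grasp_force: 0.0
```

```bash
python3 - <<'E'
from h import *
save('scene','s3.png'); save('wrist','w4.png')
a=cv2.imread('pics/s3.png');b=cv2.imread('pics/w4.png')
cv2.imwrite('pics/f.png',np.vstack([cv2.resize(a,(480,300)),cv2.resize(b,(480,300))]))
o=bot.get_obs();print(o['clock'],o['eef_pos'],o['ft_force'])
E
```

```text
11.2833 [ 0.58530242 -0.26907153  0.18229969] [-0.68329388 -0.07546996  0.51243095]
```

View pics/f.png

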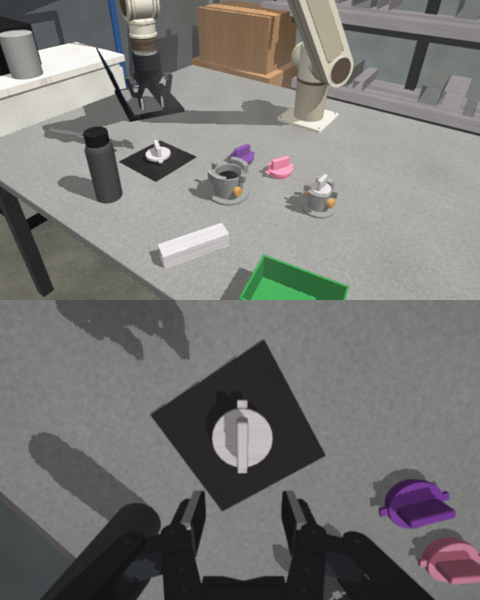

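The pictures show the cover resting handle up near the centre of the mat (wrist (242,437), scene (158,153)). The gripper is clear, and the small housing at (320,195) looks the same as before.

```bash
python3 -c "
from workcell import job_done; print(job_done())"
```

```text
the job is handed in; nothing more can be done
None
```

The larger housing's cover is unlocked, lifted off and resting handle up near the middle of the mat; the smaller cover was left untouched, and the job was handed in at about 11 s, with no verdict returned.

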